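Load a filter carrier under the spring clip of a light stage

ROBOT

A 6-joint arm with a two-finger parallel gripper is mounted at the origin on a cart in front of the work surface, level with it; the furniture and walls round the work are solid. World frame = base frame: x ahead of the robot, y to its left, z up, the work surface at z = 0. Lengths are in mm, angles in rad, forces in N, time in s.
With the tool pointing down it reaches from about 350 to 875 mm from the base axis. Payload 4.2 kg.
Tool frame: the origin (TCP) lies midway between the tips of the shut fingers; the grasp point (between the pads) lies arm.grip_depth behind it (arm.grip_depth is the distance from the TCP to the grasp point, in mm); z points along the fingers, y is the direction in which the jaws open and shut (so a half turn about z gives the same grasp; the last joint's range is limited). The gripper opens to 85 mm and grips with 20 to 120 N. Pads are 22 mm wide; open, the fingers measure 114 mm over their backs; the gripper's body (76 mm by 85 mm) begins 54 mm behind the grasp point. The pads swing forward as they close: fully open they stand 13 mm farther back than shut.
Start: joints at [-1.086, 0.385, 0.008, 0, -1.194, -0.259], TCP at [139.946, -609.109, 231.312] pointing down, gripper open.
Joint ranges: [-3.14, 3.14], [-1.21, 2.06], [-1.07, 1.41], [-3.16, 2.05], [-2.99, -0.16], [-3.1, 3.1]. Speed limits (rad/s): [2.79, 2.79, 3.14, 3.14, 3.14, 3.14].

INTERFACE

Orientations are given as a unit quaternion [x, y, z, w].
In Python, from bench import arm gives the robot as it stands.
- The arm moves only by the tool play_rows, never from a script. Its argument "motion" is one flat list of numbers, 7 for each row, row after row: the opening in per cent of the stroke, from 0 (shut) to 100 (fully open), then the shift along the world's x, y, z in cm, then the turn, a rotation vector about the world's x, y, z in degrees. A call has 1 to 5 rows; each row is the pose to reach, as a shift and turn from the pose commanded when the call began; what a row does not reach only later rows make up. A row lasts 1/8 s, in which the tool goes at most 62.5 mm and 10.7 degrees, less where a joint would pass 70% of its speed; a pose out of reach is approached as far as the arm can. A call with a gripper value outside its range is refused whole. The fingers move at their own pace and stop on an object; the grip force is fixed at half the most. Time passes only in rows, so rows that repeat a pose let the fingers close. It gives the time, the measured TCP pose, the force and the opening at its end, in the units of the state.
- arm.read_state(): the state, without advancing time (a new reading comes with each control period).
- arm.get_image(name): name is "scene" or "top" or "wrist"; returns (picture, depth): 420x560x3 uint8, red, green, blue; 420x560 float32, mm along the optical axis (not along the pixel's ray), 0 where there is no reading.
- arm.camera_info(name): a dict with "fovy" (degrees; the focal length in pixels is half the picture's height over the tangent of half this angle, whatever the lens; pixels are square), "cx", "cy" (the principal point, pixels), "R" (3x3) and "t" (3): a world point X has camera coordinates R X + t. Camera axes: x right, y down, z forward; pixel columns grow to the right and rows downward; lengths in mm; the calibration is good to about 2 mm. A picture is of the moment at which its call begins: read the wrist's pose just before it. camera_info takes no time and is no camera call; for the wrist camera it gives the pose at the moment of the call.
- arm.job_done(): hands the job in, once; it reports no verdict.
Trained networks look in the newest picture that a camera, given by its name, has taken for a name from the list of things; names that differ only in an ending like _2 or _b are one class to them, and where a whole thing is asked for, a point or a joint stands for the part that bears it (a point fixed in the world has none). Each returns a list of dicts, best first, with "confidence" (0 to 1); they miss things now and then, are a little off and sometimes report something else, mostly with a low value. They report only what shows in the picture. A call takes as long as a camera call. They do not tell look-alikes from the thing itself.
- arm.outline_of(thing, camera): "mask" (420x560 bool, what is visible of it) and "extent" ([left, top, width, height] in pixels, round what is visible of it).
- arm.place_of(thing, camera): "uv" ([column, row] in pixels: a listed point, or the origin of a listed thing).
The state is a dict: "clock": time; "joints": joint angles; "joint_vel": joint speeds; "joint_efforts": joint torques, N m; "position": TCP position; "ee_rot": TCP orientation; "contact_force": force on the tool from outside, world axes, zero at the start; "wrist_torque": the same for the moment, N m; "gripper_width": finger opening in mm.
Only numpy, scipy, OpenCV 4.12 (cv2) and the standard library are available. Lean on these libraries where they do the work, as an engineer would, in place of code of your own. Each camera call takes 0.05 s, during which the arm holds its last target.

TASK

Load the filter carrier into the light stage. Press down the thumb plate of the spring clip with one fingertip so that its nose lifts, and keep it pressed while the other fingertip pushes the carrier by its upturned tab along the guides, beneath the nose, until it is fully home against the end stop; then move off so that the clip comes down on the carrier and holds it. Nothing is to be picked up: only press and push, and leave the vial, dish, forceps and syringe filter as they lie.

Things in the scene. Friction and masses are not known exactly. Their poses are not given: they have to be found in the camera images.
- light_stage: light stage: flat white instrument with a dark top plate 30 mm above the worktop, fixed. Origin on the worktop under the lane's centre line; x = the direction the carrier is pushed in, y left, z up. It covers x -97 to +87, y -94 to +62 mm. The carrier slides between two guides 49 mm apart (flared wider from x = +10 to -48 mm), tops 7.5 mm above the plate, lips over its edges from x = 12 mm on
- end_stop (a point): foot of the end stop's face, at the middle of the lane on the top plate (x = +60 mm in the stage's frame): the cross bar that the carrier's leading edge must meet
- clip_shaft (a point): middle of the clip's shaft, which runs 150 mm along the stage's x between the thumb plate and the lane: at y = -40 mm in the stage's frame, 43 mm above the worktop. Bearing blocks (12 mm wide, tops 49 mm above the worktop) stand at its ends, x = -86 and +61 mm
- clip (a joint): steel spring clip, a rocker on its shaft, rad: 0 at rest (nose 1 mm above the bare top plate, barring the carrier's way), 0.42 with the thumb plate fully down (nose 10 mm higher). About 0.15 with the nose resting on the carrier; above 0.2 the carrier passes freely. A spring returns it; fully down takes about 6 N at the middle of the plate's width
- thumb_plate (a point): middle of the top of the clip's thumb plate: ribbed steel, 94 mm long (x = -81 to +13 mm in the stage's frame), 30 mm wide, right of the lane. At rest it slopes up away from the lane, this point 53 mm above the worktop at y = -66 mm; fully pressed it slopes slightly down, this point 41 mm above the worktop. A fingertip may slide along it while pressing
- clip_nose (a point): lowest line of the clip's nose, middle of its length (the nose is 14 mm long along the stage's x, x = 36 to 50 mm, at y = -18 mm); it lands on the right margin of the carrier
- carrier: filter carrier, loose, about 80 g: flat aluminium plate 52 (x) x 46 (y) x 4 mm with a round white filter disc. Origin: centre of its underside; x axis towards its leading edge, 26 mm ahead. It lies on the stage's top plate at the front of the lane, short of the clip's nose; fully home its origin is at x = +34 mm in the stage's frame
- push_tab (a point): rear face of the carrier's upturned tab, middle of its width, 20 mm above the carrier's underside. The tab stands upright across the carrier's rear end: 32 mm wide (y), 3 mm thick, its top 56 mm above the worktop; push it towards the stage's +x
- vial: small white-capped glass vial, 27 mm across, 56 mm tall, standing on the worktop left of the stage; origin at its foot; to be left alone
- dish: covered petri dish, 56 mm across, 11 mm high, on the worktop left of the stage; origin at its underside; to be left alone
- forceps: steel forceps, 125 mm long, lying on the worktop right of the stage; origin at the underside of its middle; to be left alone
- syringe_filter: white disc-shaped syringe filter, 26 mm across, 18 mm high, on the worktop right of the stage; origin at its underside; to be left alone
Not all that is in view belongs to the job. There is more than one size of the carrier; the job needs the smaller.

How it is judged (in metres and radians):
On the way, in this order (a step that is already met when the one before it is completed fails the run):
1. the thumb plate is pressed and the nose lifted while the carrier is still short of the nose (value of joint clip above 0.2 rad and x of carrier in the frame of light_stage below 0.01 m), for 0.2 s.
2. the carrier is home against the end stop with the nose still held up (value of joint clip above 0.18 rad and x of carrier in the frame of light_stage above 0.0315 m), for 0.1 s.
At the end, for the whole second after the job is handed in: the carrier lies flat between the guides, its leading edge within 2.5 mm of the end stop, at rest, and the clip has come down on it (clip joint between 0.10 and 0.18 rad) (x of carrier in the frame of light_stage above 0.0315 m and y of carrier in the frame of light_stage between -0.003 and 0.003 m and z of carrier in the frame of light_stage below 0.0315 m and angle between the x axis of carrier and the x axis of light_stage, either way round below 0.09 rad and value of joint clip between 0.1 and 0.18 rad and linear speed of carrier below 0.01 m/s); the robot touches nothing.
It fails at once if the carrier is lifted (more than 6 mm off the stage's top plate) or pushed off it (z of carrier in the frame of light_stage above 0.036 m or z of carrier in the frame of light_stage below 0.024 m).
It fails at once if the clip is let down on the carrier before the carrier is home (x of carrier in the frame of light_stage between 0.014 and 0.029 m and value of joint clip below 0.155 rad).
It fails at once if the vial, dish, forceps or syringe filter is moved by more than 10 mm (distance of any of vial, dish, forceps, syringe_filter from where it was at the start of the episode above 0.01 m).
It also fails if it takes over 40 s, if anything falls off the work surface, if the arm or the gripper's body presses on something with over 40 N, if the wrist force passes 120 N, or if a joint passes its speed limit or range.

## Working session

There is one attempt and no reset: what is moved stays moved. The work goes in short steps, Python scripts to look and compute and a tool call to move; the robot and the scene stay as the last step left them, time stands still between calls to the robot, and variables do not carry over. Pictures are saved under pics/ and viewed, and the job is handed in when it is done.

Besides the shell and the picture viewer there is one more tool, called after "Emit:" as name(argument=value, ...), one argument or row to a line, values as JSON. play_rows: Moves the arm, as the interface text tells. Its arguments: {"type":"object","properties":{"motion":{"type":"array","items":{"type":"number"}}},"required":["motion"]}

```bash
mkdir -p pics; ls; cat > h.py <<'E'
import numpy as np, cv2
from bench import arm
def save(n,im): cv2.imwrite('pics/'+n+'.png',im[:,:,::-1])
def f(ci): return 210/np.tan(np.radians(ci['fovy'])/2)
def unproj(ci,u,v,d):
    c=np.array([(u-ci['cx'])/f(ci)*d,(v-ci['cy'])/f(ci)*d,d]); return np.array(ci['R']).T@(c-np.array(ci['t']))
def onz(ci,u,v,z):
    R=np.array(ci['R']);t=np.array(ci['t']);o=-R.T@t
    r=R.T@np.array([(u-ci['cx'])/f(ci),(v-ci['cy'])/f(ci),1]); return o+r*(z-o[2])/r[2]
def proj(ci,X):
    c=np.array(ci['R'])@np.array(X)+np.array(ci['t']); return np.array([ci['cx']+f(ci)*c[0]/c[2],ci['cy']+f(ci)*c[1]/c[2],c[2]])
E
python3 - <<'E'
from h import *
np.set_printoptions(precision=1,suppress=True)
print(arm.read_state())
for n in ['scene','top']:
    im,d=arm.get_image(n); save(n+'0',im); np.save(n+'_d.npy',d)
    ci=arm.camera_info(n)
    print(n,ci)
    for t in ['light_stage','end_stop','clip_shaft','thumb_plate','clip_nose','carrier','push_tab','vial','dish','forceps','syringe_filter']:
        for r in arm.place_of(t,n)[:3]:
            u,v=r['uv']; dd=d[int(min(max(v,0),419)),int(min(max(u,0),559))]
            print(n,t,round(r['confidence'],2),np.round(r['uv'],1),unproj(ci,u,v,dd))
E
```

```text
pics
{'clock': 0.0, 'joints': array([-1.1,  0.4,  0. , -0. , -1.2, -0.3]), 'joint_vel': array([-0.,  0., -0., -0., -0.,  0.]), 'joint_efforts': array([  0. , -39.2,  18.8,   4.2,  -0. ,   0. ]), 'position': array([ 139.8, -608.6,  230.2]), 'ee_rot': array([-0.1,  1. ,  0. , -0. ]), 'contact_force': array([-0.3,  0.2, -0.7]), 'wrist_torque': array([-0., -0.,  0.]), 'gripper_width': 85.4103552002649}
scene {'fovy': 49.93079312346178, 'cx': 273.41424199557906, 'cy': 207.03870366990512, 'R': array([[ 0.9, -0.4,  0. ],
       [-0.2, -0.5, -0.8],
       [ 0.4,  0.8, -0.5]]), 't': array([-554.1,  119.4,  827.3])}
scene light_stage 0.97 [260.5 220. ] [ 519.6 -138.4   53.8]
scene light_stage 0.27 [231.3 205.9] [502.  -22.9  25.7]
scene end_stop 0.7 [284.1 203.3] [607.7 -68.8  30.9]
scene clip_shaft 0.62 [260.  213.6] [ 533.  -106.4   46.4]
scene thumb_plate 0.67 [254.4 218. ] [ 513.9 -121.4   49.9]
scene clip_nose 0.83 [281.3 208.5] [ 582.2 -105.4   45.2]
scene carrier 0.63 [167.5 201. ] [387.8  88.8   5.4]
scene carrier 0.52 [246.2 209.6] [521.4 -60.8  32.9]
scene carrier 0.36 [260.1 220.2] 
[... 717 characters left out ...]
39.7]
top end_stop 0.56 [261.8 183.5] [600.6 -62.8  30.2]
top end_stop 0.54 [259.3 230.4] [489.6 -60.6  30.1]
top clip_shaft 0.88 [274.2 213. ] [530.2 -94.4  37.1]
top thumb_plate 0.58 [291.6 218.1] [ 517.5 -134.9   52.1]
top clip_nose 0.59 [271.7 191.3] [581.2 -87.1  36.5]
top carrier 0.85 [263.4 216.2] [522.5 -69.3  33.9]
top push_tab 0.91 [262.9 230.4] [489.7 -69.1  31.2]
top push_tab 0.68 [205.2 289.9] [ 419.5 -131.7  908.8]
top vial 0.59 [222.3 184.3] [592.5  26.8  51. ]
top dish 0.93 [213.6 216.1] [522.6  51.1  12.4]
top forceps 0.63 [313.6 219.2] [ 522.  -188.    -0.3]
top syringe_filter 0.6 [262.8 231.3] [487.6 -68.9  31.6]
top syringe_filter 0.44 [313.3 176.3] [ 626.1 -185.5    6.2]
```

```bash
python3 - <<'E'
from h import *
a=cv2.imread('pics/top0.png'); cv2.imwrite('pics/topc.png',cv2.resize(a[130:290,160:360],None,fx=4,fy=3.75,interpolation=cv2.INTER_CUBIC)[:600])
a=cv2.imread('pics/scene0.png'); cv2.imwrite('pics/scc.png',cv2.resize(a[150:290,140:340],None,fx=4,fy=4,interpolation=cv2.INTER_CUBIC))
E
```

```text
(no output)
```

View pics/topc.png

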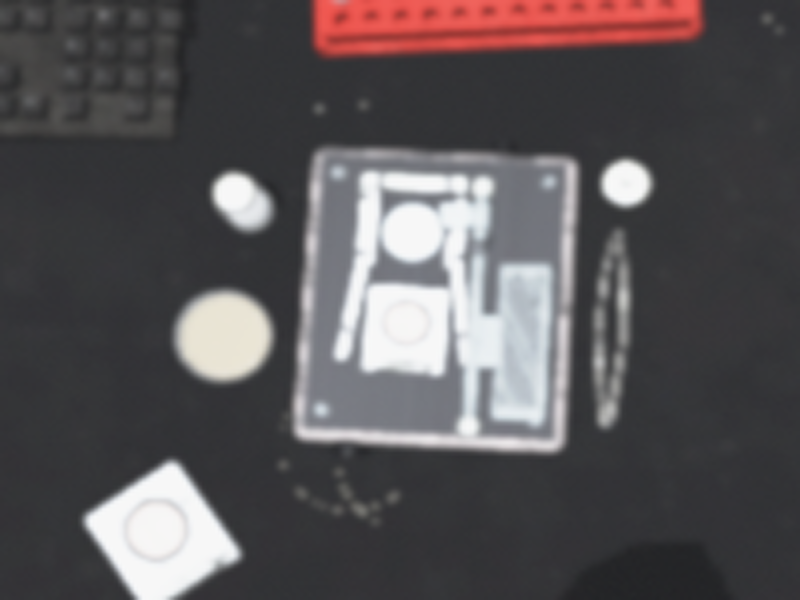

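View pics/scc.png

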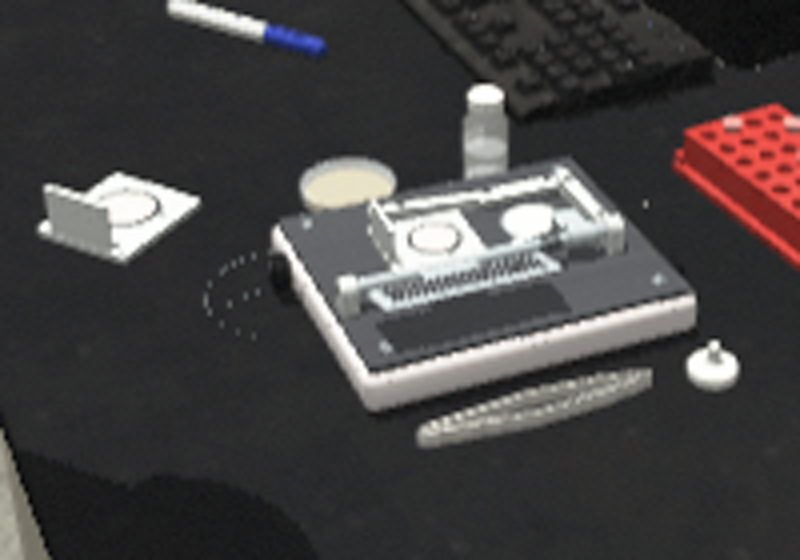

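View pics/top0.png

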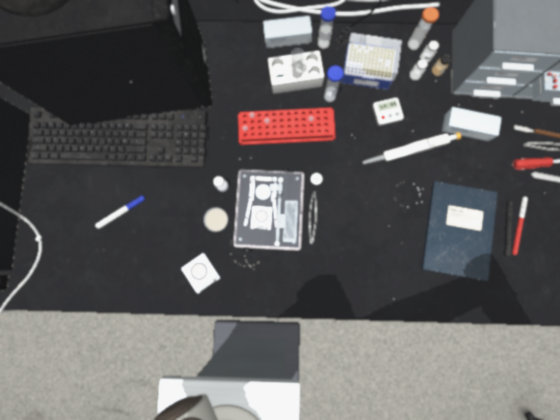

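View pics/scene0.png

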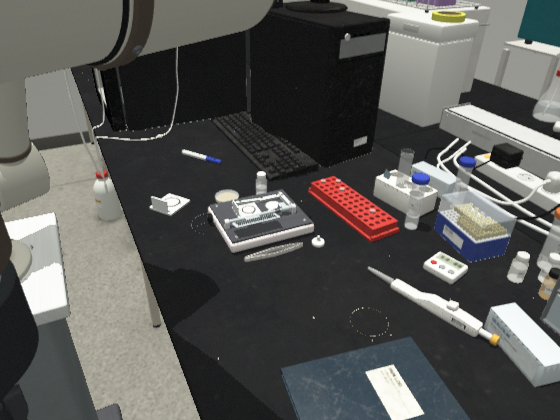

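The carrier in the lane (top image pixel 263,216) is the smaller one and sits on the stage. The big loose plate at (200,273) is the decoy. Next I'll bring the wrist over the stage.

```bash
python3 - <<'E'
from h import *
from scipy.spatial.transform import Rotation as Ro
np.set_printoptions(precision=3,suppress=True)
s=arm.read_state(); print(s['ee_rot'],arm.grip_depth); R=Ro.from_quat(s['ee_rot']).as_matrix(); print(R)
ci=arm.camera_info('wrist'); Rc=np.array(ci['R']); print(ci['fovy'],-Rc.T@ci['t']-s['position'],Rc)
ci=arm.camera_info('top'); print(proj(ci,[0,0,0]))
E
```

```text
[-0.113  0.994  0.    -0.   ] 18.700000000000003
[[-0.975 -0.224 -0.   ]
 [-0.224  0.975  0.   ]
 [ 0.     0.    -1.   ]]
63.52202561192899 [-67.639 -14.48  141.849] [[-0.225  0.974  0.   ]
 [ 0.938  0.217  0.271]
 [ 0.264  0.061 -0.963]]
[225.628 451.472 841.022]
```

Emit:
play_rows(
  motion=[100,4,5.2,0,0,0,-3.4,100,8,10.4,0,0,0,-6.8,100,11,15.7,0,0,0,-10,100,15,21,0,0,0,-13.6,100,19,26,0,0,0,-17],
)

```text
clock: 1.82
position: [324.6, -355.3, 231.8]
ee_rot: [0.037, 0.999, -0.0, 0.001]
contact_force: [2.1, -1.3, 0.1]
gripper_width: 85.4
```

Emit:
play_rows(
  motion=[60,4,5.2,0,0,0,0,60,8,10.4,0,0,0,0,60,11,15.7,0,0,0,0,60,15,21,0,0,0,0,60,19,26,0,0,0,0],
)

```text
clock: 2.45
position: [508.6, -102.7, 231.9]
ee_rot: [0.035, 0.999, -0.0, 0.001]
contact_force: [0.1, -1.0, 0.3]
gripper_width: 51.4
```

Emit:
play_rows(
  motion=[60,0,0,0,0,0,0,60,0,0,0,0,0,0],
)

```text
clock: 2.7
position: [507.4, -104.5, 231.1]
ee_rot: [0.035, 0.999, -0.0, -0.0]
contact_force: [0.6, -1.3, 0.2]
gripper_width: 51.3
```

```bash
cat > look.py <<'E'
import sys
from h import *
np.set_printoptions(precision=1,suppress=True)
n=sys.argv[1]
s=arm.read_state(); print(s['clock'],s['position'],s['ee_rot'].round(4),s['gripper_width'],s['contact_force'])
ci=arm.camera_info('wrist'); im,d=arm.get_image('wrist'); save(n,im); np.savez(n+'.npz',d=d,im=im,**{k:np.array(v) for k,v in ci.items()})
for t in ['light_stage','end_stop','clip_shaft','thumb_plate','clip_nose','carrier','push_tab']:
    for r in arm.place_of(t,'wrist')[:2]:
        u,v=r['uv']; dd=d[int(min(max(v,0),419)),int(min(max(u,0),559))]
        print(t,round(r['confidence'],2),np.round(r['uv'],1),unproj(ci,u,v,dd))
E
python3 look.py w1
```

```text
2.7 [ 507.4 -104.5  231.1] [ 0.  1. -0. -0.] 51.320558210503705 [ 0.6 -1.3  0.2]
light_stage 0.58 [315.  208.6] [535.3 -67.3  34. ]
end_stop 0.87 [321.7 271.1] [607.7 -62.6  32. ]
clip_shaft 0.75 [278.6 212.7] [ 538.2 -105.4   30.1]
thumb_plate 0.88 [254.4 195.6] [ 513.  -127.2   51.8]
thumb_plate 0.6 [315.  211.2] [538.4 -67.3  32.8]
clip_nose 0.76 [304.  256.3] [583.5 -81.8  44. ]
carrier 0.85 [451.   49.1] [388.2  76.6   5.7]
carrier 0.73 [319.5 194.7] [520.9 -62.1  33.6]
push_tab 0.67 [320.3 171.2] [493.2 -62.6  53.3]
push_tab 0.66 [440.4  11.1] [351.5  68.   -3.3]
```

View pics/w1.png

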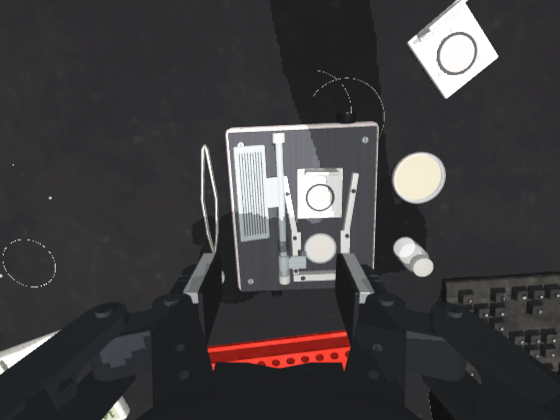

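```bash
cat > stage.py <<'E'
import sys
from h import *
np.set_printoptions(precision=2,suppress=True)
q=np.load(sys.argv[1]+'.npz'); ci={k:q[k] for k in ['fovy','cx','cy','R','t']}; ci['fovy']=float(ci['fovy'])
d=q['d'].astype(float); v,u=np.mgrid[:420,:560]
c=np.stack([(u-ci['cx'])/f(ci)*d,(v-ci['cy'])/f(ci)*d,d],-1); W=(c-ci['t'])@ci['R']
m=(d>0)&(W[...,2]>24)&(W[...,2]<36)&(W[...,0]>400)&(W[...,0]<700)&(W[...,1]>-220)&(W[...,1]<60)
n,l,st,_=cv2.connectedComponentsWithStats(m.astype(np.uint8)); k=1+np.argmax(st[1:,4]); P=W[l==k]
print('plate z median',np.median(P[:,2]))
r=cv2.minAreaRect(P[:,:2].astype(np.float32)); print(r)
# robust: edges
np.save('W.npy',W)
E
python3 stage.py w1
python3 - <<'E'
import cv2
a=cv2.imread('pics/w1.png'); cv2.imwrite('pics/w1c.png',cv2.resize(a[110:300,210:400],None,fx=3.1,fy=3.1,interpolation=cv2.INTER_CUBIC))
E
```

```text
plate z median 29.250660308701423
((540.6082153320312, -78.3155746459961), (152.0579376220703, 178.70826721191406), 88.68531036376953)
```

View pics/w1c.png

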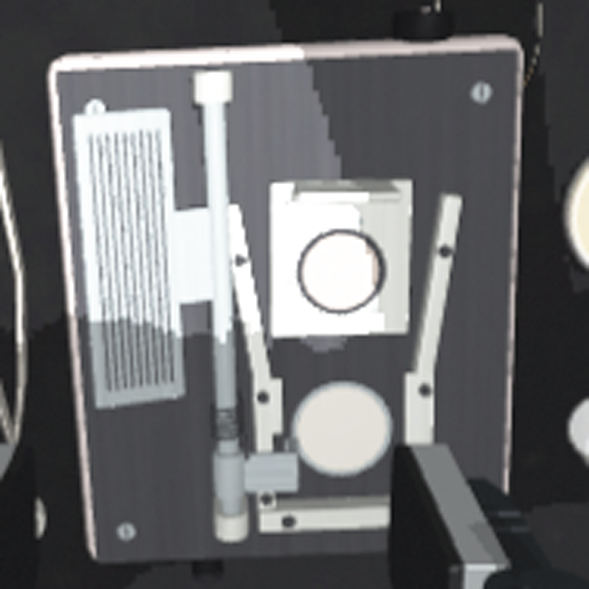

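```bash
python3 - <<'E'
from h import *
from scipy.optimize import least_squares
np.set_printoptions(precision=2,suppress=True)
q=np.load('w1.npz'); ci={k:q[k] for k in ['fovy','cx','cy','R','t']}; ci['fovy']=float(ci['fovy'])
pts=[(213,86,-86,-40,49),(230,527,61,-40,49),(131,257,-34,-66,53),(50,60,-97,-94,30),(522,40,-97,62,30),(92,560,87,-94,30)]
W=np.array([onz(ci,210+a/3.1,110+b/3.1,z)[:2] for a,b,x,y,z in pts]); S=np.array([[p[2],p[3]] for p in pts])
def fn(p):
    c,s=np.cos(p[2]),np.sin(p[2]); return (S@np.array([[c,s],[-s,c]])+p[:2]-W)
r=least_squares(lambda p:fn(p).ravel(),[545,-65,0],loss='soft_l1'); print(r.x,np.degrees(r.x[2])); print(fn(r.x))
x0,y0,a=r.x
np.save('stage.npy',r.x)
def st(w): 
    d=np.array(w[:2])-[x0,y0]; c,s=np.cos(a),np.sin(a); return np.array([c*d[0]+s*d[1],-s*d[0]+c*d[1]])
for n,cx,cy,z in [('tab top L',294,190,56),('tab top R',397,187,56),('leadL',272,337,34),('leadR',409,332,34),('rearL',270,184,34),('rearR',411,180,34),('disc',342,271,34),('nose far L',247,490,42),('nose R',298,488,42)]:
    w=onz(ci,210+cx/3.1,110+cy/3.1,z); print(n,w,st(w))
w=np.load('W.npy')
for v in range(166,176,1): print(v,[ (w[v,u]).round(1).tolist() for u in (312,320,330)])
E
```

```text
[546.96 -62.39  -0.03] -1.6910443652773943
[[ 0.09  0.06]
 [-0.06  0.  ]
 [ 1.13  1.61]
 [-2.12 -2.39]
 [-1.63  3.94]
 [ 4.69 -3.57]]
tab top L [491.86 -77.45  56.  ] [-54.64 -16.68]
tab top R [493.09 -46.24  56.  ] [-54.33  14.56]
leadL [544.99 -85.76  34.  ] [ -1.28 -23.42]
leadR [546.4 -39.6  34. ] [-1.24 22.76]
rearL [493.08 -83.64  34.  ] [-53.23 -22.83]
rearR [494.92 -38.02  34.  ] [-52.74  22.83]
disc [523.7  -61.38  34.  ] [-23.29   0.32]
nose far L [596.86 -97.57  42.  ] [ 50.91 -33.69]
nose R [597.31 -80.05  42.  ] [ 50.85 -16.16]
166 [[491.4, -68.2, 29.6], [492.1, -60.0, 28.6], [493.0, -49.7, 27.7]]
167 [[492.6, -68.1, 28.5], [493.1, -60.0, 28.7], [493.6, -50.0, 30.0]]
168 [[492.9, -68.6, 33.3], [493.2, -60.7, 34.6], [493.7, -50.9, 35.9]]
169 [[492.6, -69.3, 40.8], [493.2, -61.4, 41.0], [493.5, -51.9, 42.8]]
170 [[492.9, -69.7, 45.3], [493.1, -62.2, 47.1], [493.6, -52.7, 48.1]]
171 [[492.8, -70.3, 51.5], [493.0, -62.9, 53.2], [493.4, -53.7, 54.8]]
172 [[493.2, -70.7, 54.9], [493.9, -63.0, 53.6], [494.5, -53.5, 53.9]]
173 [[494.2, -70.7, 54.8], [494.7, -63.1, 54.5], [495.4, -53.6, 54.4]]
174 [[495.2, -70.7, 54.4], [495.7, -63.1, 54.5], [496.2, -53.8, 55.2]]
175 [[499.9, -68.9, 33.9], [500.5, -60.8, 33.3], [501.2, -50.7, 33.3]]
```

Emit:
play_rows(
  motion=[60,-1,0.4,-4,0,0,1,60,-2,0.8,-8,0,0,2,60,-3,1.1,-12,0,0,2.3,60,-3,1.1,-14.5,0,0,2.3,60,-3,1.1,-14.5,0,0,2.3],
)

```text
clock: 3.72
position: [476.2, -94.1, 84.9]
ee_rot: [0.016, 1.0, -0.0, -0.002]
contact_force: [-0.7, 0.3, -0.1]
gripper_width: 51.1
```

```bash
python3 look.py w2; python3 - <<'E'
from h import *
im,d=arm.get_image('scene'); save('s2',im); cv2.imwrite('pics/s2c.png',cv2.resize(im[150:290,180:340,::-1],None,fx=4,fy=4,interpolation=cv2.INTER_CUBIC))
E
```

```text
3.725 [476.2 -94.1  84.9] [ 0.  1. -0. -0.] 51.08723689661044 [-0.7  0.3 -0.1]
clip_shaft 0.92 [266.6 326.5] [ 532.1 -101.9   45.8]
clip_shaft 0.63 [159.1 286.3] [ 527.8 -183.6   -1.4]
thumb_plate 0.59 [220.3 302.7] [ 511.7 -128.    51.1]
carrier 0.68 [330.4 295.2] [519.6 -61.   32.3]
carrier 0.55 [548.6  74.8] [388.5  75.3   4.5]
push_tab 0.63 [336.6 269.2] [474.5 -67.   88.3]
push_tab 0.58 [554.1  12.2] [357.6  61.7  19. ]
```

View pics/w2.png

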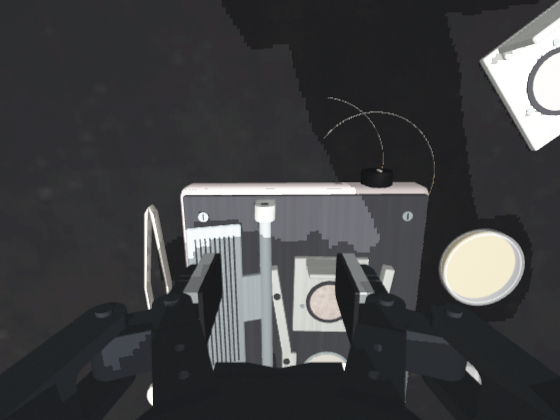

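View pics/s2c.png

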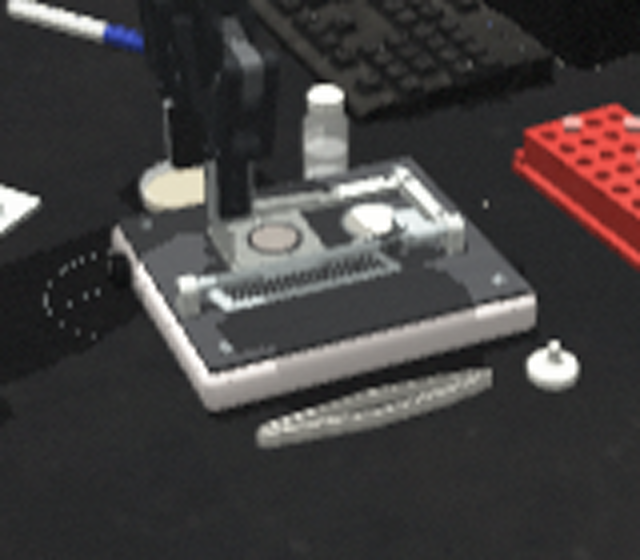

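Emit:
play_rows(
  motion=[60,0,0,-1.5,0,0,0,60,0,0,-3,0,0,0,60,0,0,-3.5,0,0,0,60,0,0,-3.5,0,0,0],
)

```text
clock: 4.68
position: [477.6, -93.7, 51.3]
ee_rot: [0.015, 1.0, -0.0, -0.0]
contact_force: [-0.0, -0.8, 1.2]
gripper_width: 51.3
```

Emit:
play_rows(
  motion=[60,0,0,-0.4,0,0,0,60,0,0,-0.8,0,0,0,60,0,0,-0.8,0,0,0],
)

```text
clock: 5.05
position: [478.2, -93.8, 43.6]
ee_rot: [0.015, 1.0, -0.0, 0.001]
contact_force: [0.5, -2.3, 2.3]
gripper_width: 51.5
```

```bash
python3 look.py w3; python3 - <<'E'
from h import *
im,d=arm.get_image('scene'); save('s3',im); cv2.imwrite('pics/s3c.png',cv2.resize(im[170:270,200:320,::-1],None,fx=6,fy=6,interpolation=cv2.INTER_CUBIC))
E
```

```text
5.05 [478.2 -93.8  43.6] [ 0.  1. -0.  0.] 51.53576353327413 [ 0.5 -2.3  2.3]
clip_shaft 0.87 [261.7 371.5] [467.5 -96.5 118.4]
thumb_plate 0.83 [205.1 339.2] [ 484.1 -118.7   83.4]
carrier 0.82 [339.3 329.7] [516.8 -62.6  34.2]
push_tab 0.97 [351.3 304.6] [474.1 -67.1  79.9]
```

View pics/w3.png

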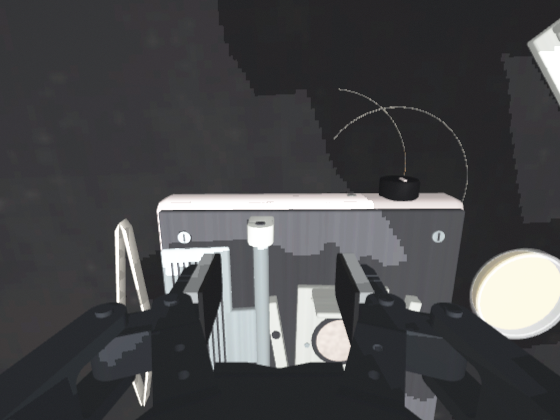

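View pics/s3c.png

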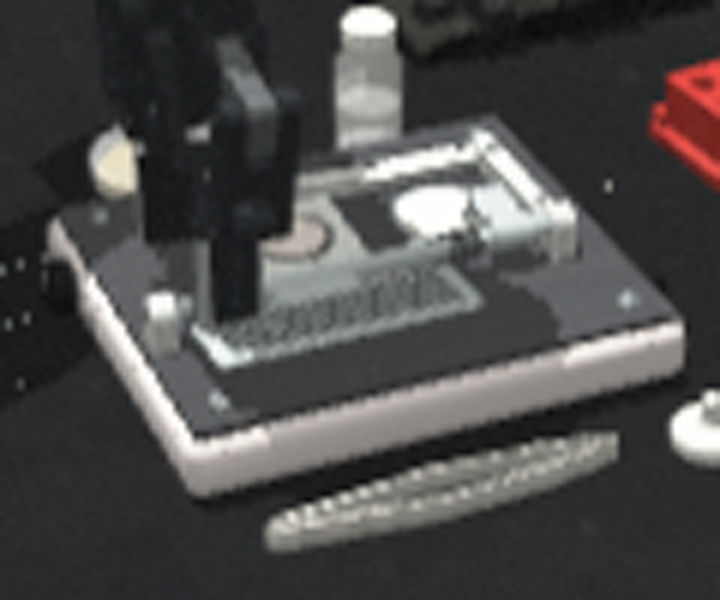

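Emit:
play_rows(
  motion=[60,0,0,-0.3,0,0,0,60,0,0,-0.5,0,0,0,60,0,0,-0.5,0,0,0],
)

```text
clock: 5.88
position: [478.1, -93.9, 38.7]
ee_rot: [0.015, 1.0, -0.0, 0.0]
contact_force: [0.6, -2.3, 7.7]
gripper_width: 51.5
```

```bash
python3 - <<'E'
from h import *
s=arm.read_state();print(s['position'],s['contact_force'])
im,d=arm.get_image('scene'); save('s4',im); cv2.imwrite('pics/s4c.png',cv2.resize(im[170:270,200:320,::-1],None,fx=6,fy=6,interpolation=cv2.INTER_CUBIC))
ci=arm.camera_info('scene');np.set_printoptions(precision=1,suppress=True)
for r in arm.place_of('clip_nose','scene')[:2]:
    u,v=map(int,r['uv']); print(r['uv'],unproj(ci,u,v,d[v,u]))
x0,y0,a=np.load('stage.npy'); c,sn=np.cos(a),np.sin(a)
# heights over plate region: near outer edge
v,u=np.mgrid[:420,:560]
C=np.stack([(u-ci['cx'])/f(ci)*d,(v-ci['cy'])/f(ci)*d,d],-1); W=(C-ci['t'])@np.array(ci['R'])
dx,dy=W[...,0]-x0,W[...,1]-y0; sx=c*dx+sn*dy; sy=-sn*dx+c*dy
for nm,lo,hi in [('s',-40,5)]:
  for yy in range(-86,-46,4):
    m=(sx>lo)&(sx<hi)&(abs(sy-yy)<2); print(yy,np.median(W[m][:,2]) if m.any() else None,m.sum())
E
```

```text
[478.06182915 -93.90202359  38.66609967] [ 0.5640621  -2.29282748  7.67257183]
[282.1, 204.5] [589.8 -93.4  47.6]
-86 30.14414767734834 67
-82 35.60562821181797 55
-78 37.61456085011144 51
-74 39.57621687458587 38
-70 40.602518511672784 28
-66 42.67265029713958 55
-62 307.79659436789336 120
-58 278.0151461478169 117
-54 239.8942583065844 72
-50 228.7854115852638 47
```

View pics/s4c.png

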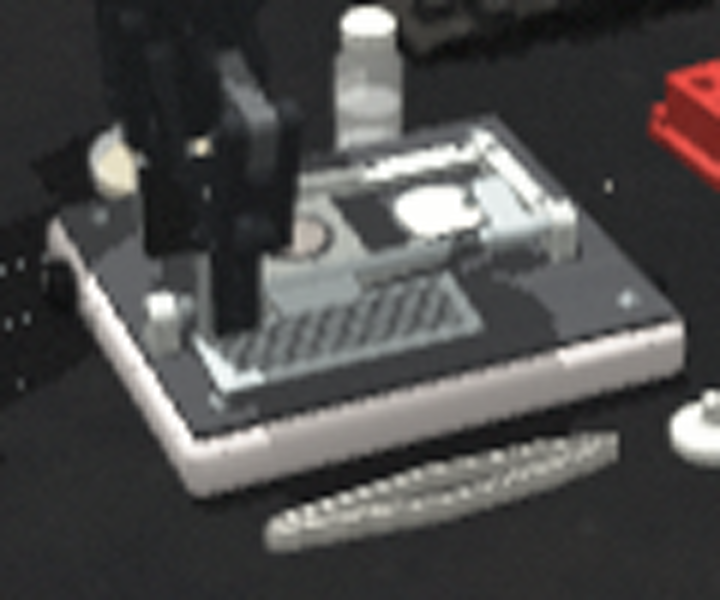

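Emit:
play_rows(
  motion=[60,0.6,0,0,0,0,0,60,1.2,0,0,0,0,0,60,1.8,-0.1,0,0,0,0,60,2.4,-0.1,0,0,0,0,60,2.8,-0.1,0,0,0,0],
)

```text
clock: 6.6
position: [499.0, -95.8, 37.7]
ee_rot: [0.017, 1.0, -0.001, -0.007]
contact_force: [-8.5, -1.5, 15.6]
gripper_width: 51.3
```

```bash
python3 look.py w5; python3 - <<'E'
from h import *
im,d=arm.get_image('scene'); save('s5',im); cv2.imwrite('pics/s5c.png',cv2.resize(im[170:270,200:320,::-1],None,fx=6,fy=6,interpolation=cv2.INTER_CUBIC))
E
```

```text
6.6 [499.  -95.8  37.7] [ 0.  1. -0. -0.] 51.31675137330366 [-8.5 -1.5 15.6]
clip_shaft 0.8 [266.6 343.7] [ 530.8 -101.1   46.6]
thumb_plate 0.27 [529.3 262.2] [510.6  40.   11.2]
carrier 0.64 [345.  330.8] [533.8 -63.   34.1]
```

View pics/s5c.png

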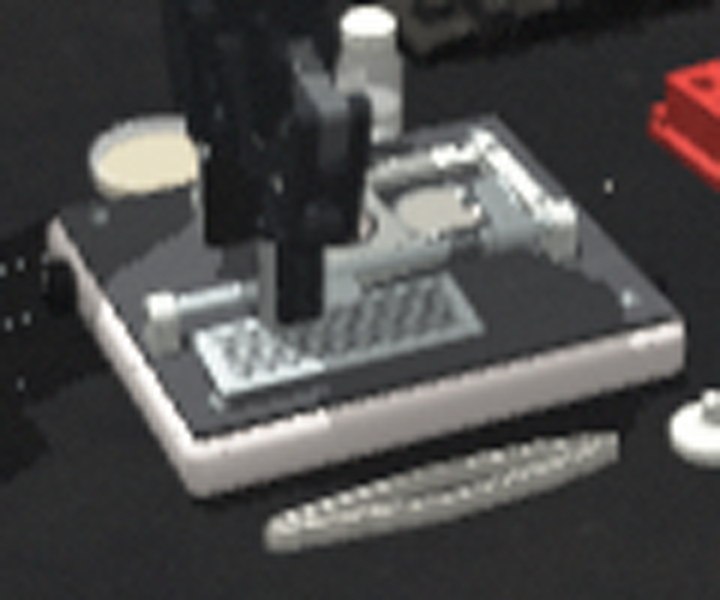

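View pics/w5.png

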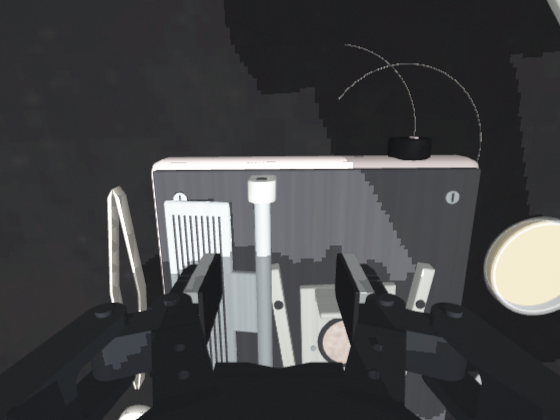

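Emit:
play_rows(
  motion=[60,0.5,0,0.1,0,0,0,60,1.0,0,0.1,0,0,0,60,1.5,-0.1,0.1,0,0,0,60,2,-0.1,0.1,0,0,0,60,2.4,-0.1,0.1,0,0,0],
)

```text
clock: 7.68
position: [525.3, -96.1, 38.4]
ee_rot: [0.016, 1.0, -0.0, -0.005]
contact_force: [-5.6, -1.0, 7.8]
gripper_width: 51.2
```

```bash
python3 look.py w6; python3 - <<'E'
from h import *
im,d=arm.get_image('scene'); save('s6',im); cv2.imwrite('pics/s6c.png',cv2.resize(im[170:270,200:320,::-1],None,fx=6,fy=6,interpolation=cv2.INTER_CUBIC))
E
```

```text
7.675 [525.3 -96.1  38.4] [ 0.  1. -0. -0.] 51.1570196202305 [-5.6 -1.   7.8]
light_stage 0.73 [335.4 271.8] [530.8 -67.5  29.6]
clip_shaft 0.86 [263.5 294.3] [ 532.8 -101.9   45.7]
thumb_plate 0.71 [198.7 247.6] [ 512.2 -130.2   39.7]
clip_nose 0.7 [199.1 243.9] [ 510.7 -129.9   39.3]
carrier 0.97 [344.4 327.6] [559.1 -63.4  33.7]
carrier 0.3 [197.4 243.4] [ 509.5 -130.    41.7]
```

View pics/s6c.png

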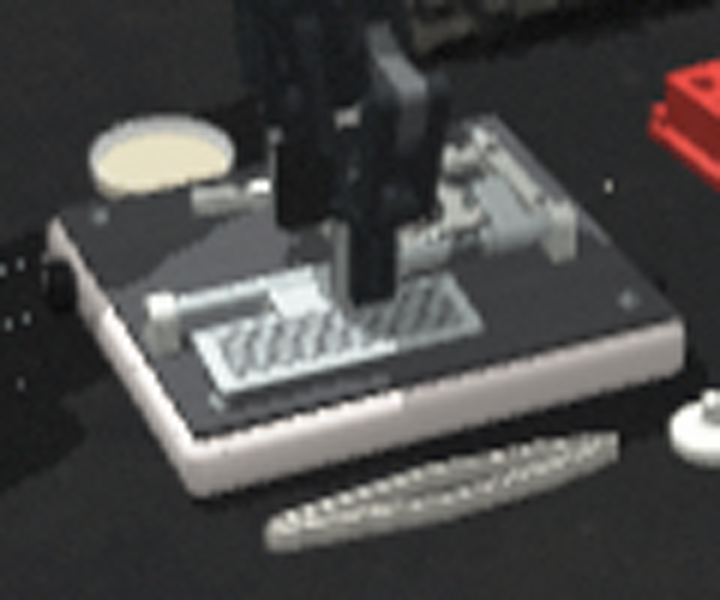

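View pics/w6.png

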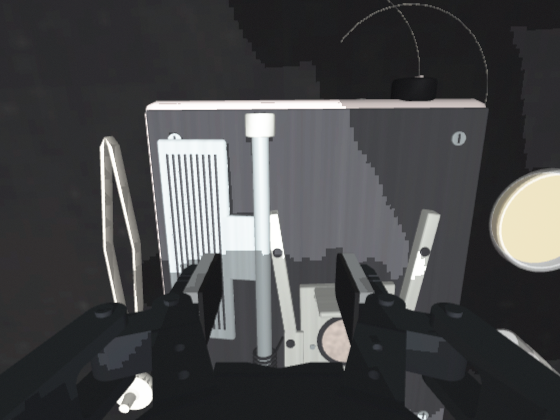

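Emit:
play_rows(
  motion=[60,0.4,0,0,0,0,0,60,0.8,0,0,0,0,0,60,1.2,0,0,0,0,0,60,1.5,0,0,0,0,0,60,1.5,0,0,0,0,0],
)

```text
clock: 8.75
position: [540.8, -96.1, 38.4]
ee_rot: [0.016, 1.0, -0.0, -0.004]
contact_force: [-5.4, -1.4, 7.5]
gripper_width: 51.5
```

Emit:
play_rows(
  motion=[60,0.2,0,0,0,0,0,60,0.4,0,0,0,0,0,60,0.4,0,0,0,0,0],
)

```text
clock: 9.12
position: [544.0, -96.1, 38.4]
ee_rot: [0.016, 1.0, -0.0, -0.005]
contact_force: [-5.8, -0.9, 8.9]
gripper_width: 51.3
```

```bash
python3 look.py w7; python3 - <<'E'
from h import *
im,d=arm.get_image('scene'); save('s7',im); cv2.imwrite('pics/s7c.png',cv2.resize(im[170:270,200:320,::-1],None,fx=6,fy=6,interpolation=cv2.INTER_CUBIC))
E
```

```text
9.125 [544.  -96.1  38.4] [ 0.  1. -0. -0.] 51.34056437031852 [-5.8 -0.9  8.9]
light_stage 0.92 [333.5 247.4] [537.2 -68.4  28.5]
clip_shaft 0.87 [264.5 254.4] [ 532.8 -100.7   45.3]
thumb_plate 0.62 [195.6 207.1] [ 512.3 -129.8   39.7]
clip_nose 0.81 [316.  356.7] [585.8 -78.6  44.4]
clip_nose 0.61 [194.  205.6] [ 511.5 -130.3   40.3]
carrier 0.62 [317.3 359. ] [586.9 -78.   44.6]
carrier 0.57 [342.6 328.5] [577.5 -64.5  34.9]
```

View pics/s7c.png

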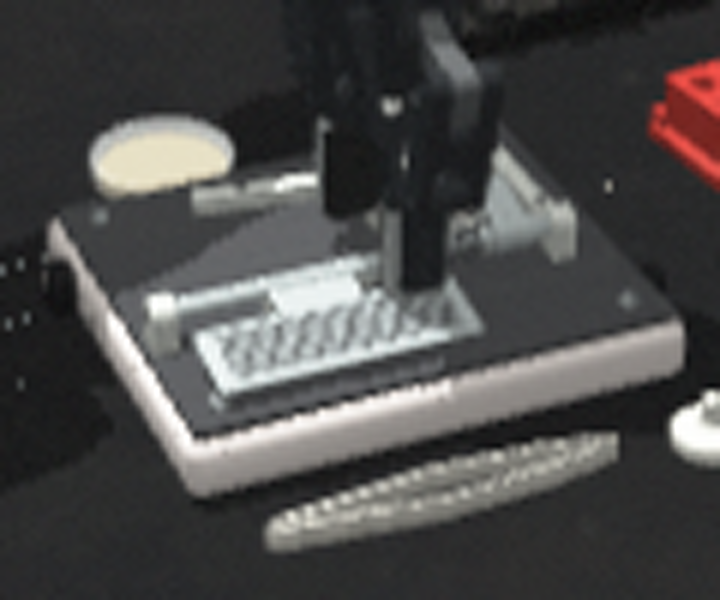

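View pics/w7.png

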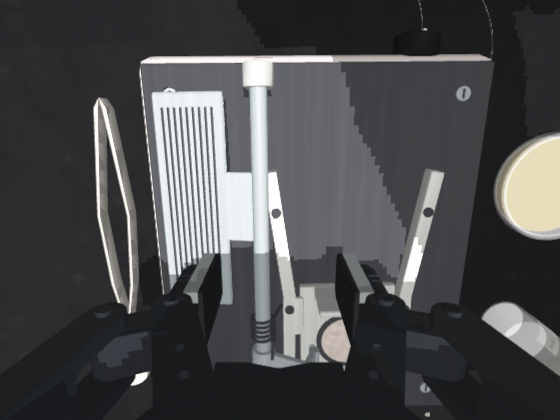

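Emit:
play_rows(
  motion=[60,0.1,0,0,0,0,0,60,0.2,0,0,0,0,0,60,0.2,0,0,0,0,0],
)

```text
clock: 9.95
position: [544.0, -96.2, 38.3]
ee_rot: [0.016, 1.0, -0.0, -0.007]
contact_force: [-10.7, 0.3, 11.9]
gripper_width: 51.1
```

Emit:
play_rows(
  motion=[60,0.1,0,0,0,0,0,60,0.2,0,0,0,0,0,60,0.2,0,0,0,0,0],
)

```text
clock: 10.32
position: [544.0, -96.2, 38.3]
ee_rot: [0.016, 1.0, -0.0, -0.009]
contact_force: [-13.9, 1.4, 15.5]
gripper_width: 51.5
```

```bash
python3 look.py w8; python3 - <<'E'
from h import *
q=np.load('w8.npz'); ci={k:q[k] for k in ['fovy','cx','cy','R','t']}; ci['fovy']=float(ci['fovy'])
d=q['d'].astype(float); v,u=np.mgrid[:420,:560]
c=np.stack([(u-ci['cx'])/f(ci)*d,(v-ci['cy'])/f(ci)*d,d],-1); W=(c-ci['t'])@ci['R']
x0,y0,a=np.load('stage.npy');dx,dy=W[...,0]-x0,W[...,1]-y0; sx=np.cos(a)*dx+np.sin(a)*dy; sy=-np.sin(a)*dx+np.cos(a)*dy
for uu in (305,318,325,332):
    print(uu,[(r,round(sx[r,uu],1),round(sy[r,uu],1),round(W[r,uu,2],1)) for r in range(278,325,3)])
im=q['im'][:,:,::-1]; cv2.imwrite('pics/w8c.png',cv2.resize(im[230:420,200:440],None,fx=3.1,fy=3.1,interpolation=cv2.INTER_CUBIC))
im,d=arm.get_image('scene'); save('s8',im); cv2.imwrite('pics/s8c.png',cv2.resize(im[170:270,220:340,::-1],None,fx=6,fy=6,interpolation=cv2.INTER_CUBIC))
E
```

```text
10.325 [544.  -96.2  38.3] [ 0.  1. -0. -0.] 51.521682925575554 [-13.9   1.4  15.5]
light_stage 0.94 [335.  245.6] [536.  -67.9  29. ]
light_stage 0.34 [497.  321.9] [591.9  27.5  11.1]
clip_shaft 0.63 [260.9 254.1] [ 532.8 -102.4   44.9]
thumb_plate 0.81 [196.1 205. ] [ 511.5 -129.6   39.6]
clip_nose 0.75 [317.2 361.6] [588.1 -78.2  44.5]
carrier 0.68 [346.2 332.7] [580.3 -62.7  34. ]
push_tab 0.68 [346.5 330.5] [555.3 -69.6  68.4]
305 [(278, np.float64(6.2), np.float64(-19.8), np.float64(28.7)), (281, np.float64(7.6), np.float64(-19.8), np.float64(29.3)), (284, np.float64(7.8), np.float64(-20.0), np.float64(32.1)), (287, np.float64(9.1), np.float64(-20.1), np.float64(32.6)), (290, np.float64(10.7), np.float64(-20.0), np.float64(32.6)), (293, np.float64(11.7), np.float64(-20.1), np.float64(33.7)), (296, np.float64(13.5), np.float64(-20.0), np.float64(33.4)), (299, np.float64(15.1), np.float64(-20.0), np.float64(33.3)), (302, np.float64(16.7), np.float64(-20.0), np.float64(33.4)), (305, np.float64(18.3), np.float64(-20.0), np.float64(33.5)), (308, np.float64(20.1), np.float64(-19.9),
[... 2569 characters left out ...]
.float64(-7.7), np.float64(36.8)), (293, np.float64(8.7), np.float64(-8.1), np.float64(39.3)), (296, np.float64(8.4), np.float64(-8.6), np.float64(42.6)), (299, np.float64(8.2), np.float64(-9.1), np.float64(45.6)), (302, np.float64(8.7), np.float64(-9.3), np.float64(47.3)), (305, np.float64(8.4), np.float64(-9.8), np.float64(50.4)), (308, np.float64(8.0), np.float64(-10.3), np.float64(53.4)), (311, np.float64(8.3), np.float64(-10.5), np.float64(55.2)), (314, np.float64(9.8), np.float64(-10.4), np.float64(55.1)), (317, np.float64(25.0), np.float64(-6.5), np.float64(33.3)), (320, np.float64(26.0), np.float64(-6.6), np.float64(34.2)), (323, np.float64(27.8), np.float64(-6.6), np.float64(34.1))]
```

View pics/w8c.png

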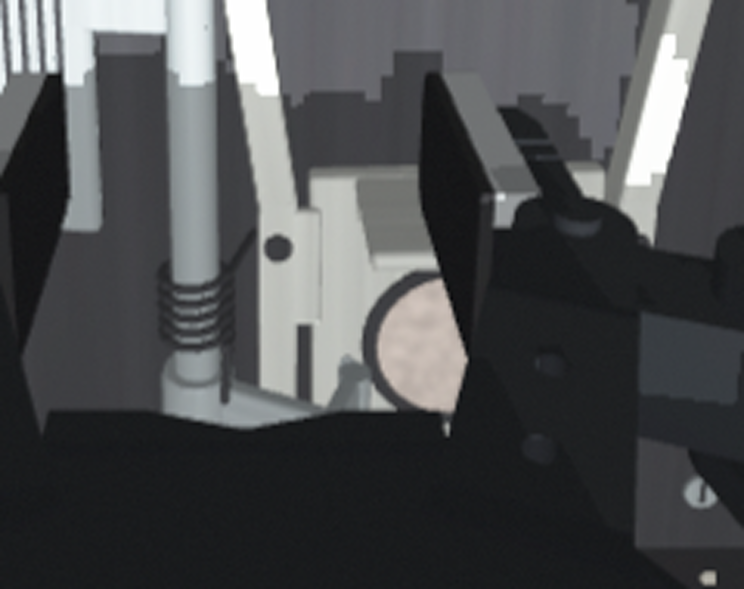

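View pics/s8c.png

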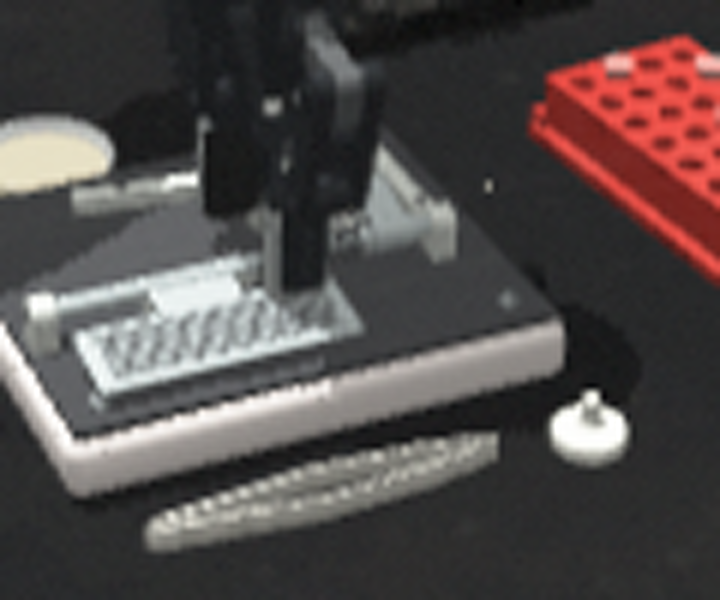

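Emit:
play_rows(
  motion=[60,-0.6,0,0,0,0,0,60,-1.2,0,0,0,0,0,60,-1.6,0,0,0,0,0,60,-1.6,0,0,0,0,0],
)

```text
clock: 11.28
position: [539.0, -95.4, 40.5]
ee_rot: [0.015, 1.0, 0.0, 0.003]
contact_force: [2.5, 0.1, 6.2]
gripper_width: 51.1
```

Emit:
play_rows(
  motion=[60,0,0,0.5,0,0,0,60,0,0,1,0,0,0,60,0,0,1.5,0,0,0,60,0,0,3,0,0,0,60,0,0,5,0,0,0],
)

```text
clock: 11.9
position: [535.9, -95.8, 89.8]
ee_rot: [0.016, 1.0, -0.0, -0.001]
contact_force: [0.5, -0.7, 0.6]
gripper_width: 51.5
```

Emit:
play_rows(
  motion=[60,-1,0,4,0,0,0,60,-3,0,9,0,0,0,60,-4,0,13,0,0,0,60,-4,0,13,0,0,0,60,-4,0,13,0,0,0],
)

```text
clock: 12.52
position: [495.9, -95.6, 219.2]
ee_rot: [0.016, 1.0, 0.0, -0.0]
contact_force: [0.0, 0.1, -1.1]
gripper_width: 51.1
```

```bash
python3 look.py w9; python3 - <<'E'
from h import *
q=np.load('w9.npz'); ci={k:q[k] for k in ['fovy','cx','cy','R','t']}; ci['fovy']=float(ci['fovy'])
d=q['d'].astype(float); v,u=np.mgrid[:420,:560]
c=np.stack([(u-ci['cx'])/f(ci)*d,(v-ci['cy'])/f(ci)*d,d],-1); W=(c-ci['t'])@ci['R']
x0,y0,a=np.load('stage.npy');dx,dy=W[...,0]-x0,W[...,1]-y0; sx=np.cos(a)*dx+np.sin(a)*dy; sy=-np.sin(a)*dx+np.cos(a)*dy
for yy in (-14,-8,0,8,14):
    m=(abs(sy-yy)<2)&(W[...,2]>40)&(W[...,2]<53)&(abs(sx-8)<12); print('tab',yy,np.median(sx[m]),m.sum())
m=(sx>15)&(sx<50)&(abs(sy)<14); print('carrier z',np.median(W[m][:,2]))
for yy in range(-82,-48,4):
    m=(abs(sy-yy)<2)&(abs(sx+35)<30); print('plate',yy,np.median(W[m][:,2]).round(1))
im=q['im'][:,:,::-1]; cv2.imwrite('pics/w9c.png',cv2.resize(im[100:330,190:430],None,fx=2.6,fy=2.6,interpolation=cv2.INTER_CUBIC))
im,d=arm.get_image('scene'); save('s9',im); cv2.imwrite('pics/s9c.png',cv2.resize(im[170:270,200:320,::-1],None,fx=6,fy=6,interpolation=cv2.INTER_CUBIC))
E
```

```text
12.525 [495.9 -95.6 219.2] [ 0.  1.  0. -0.] 51.14310031491121 [ 0.   0.1 -1.1]
light_stage 0.86 [305.8 223.7] [536.6 -67.4  28.4]
light_stage 0.28 [270.4 227.2] [ 533.9 -103.4   44.4]
end_stop 0.97 [309.3 286. ] [604.5 -64.7  34.8]
clip_shaft 0.78 [274.2 227.6] [533.8 -99.7  46.1]
thumb_plate 0.93 [242.6 208. ] [ 512.3 -129.2   48.6]
thumb_plate 0.69 [312.1 285.2] [604.1 -61.6  33.9]
clip_nose 0.69 [292.7 275. ] [585.8 -82.5  45.2]
carrier 0.63 [312.5 266.8] [582.5 -61.1  34.2]
push_tab 0.89 [444.9  31.8] [359.7  60.3  22.6]
push_tab 0.83 [314.4 246.3] [555.5 -60.1  43.9]
tab -14 8.028473946582846 19
tab -8 7.88985409144515 18
tab 0 7.711170673192794 19
tab 8 7.509211371131246 17
tab 14 7.267829371318765 21
carrier z 33.54755499517973
plate -82 282.5
plate -78 275.5
plate -74 274.1
plate -70 245.3
plate -66 263.0
plate -62 258.3
plate -58 244.1
plate -54 45.3
plate -50 44.7
```

View pics/w9c.png

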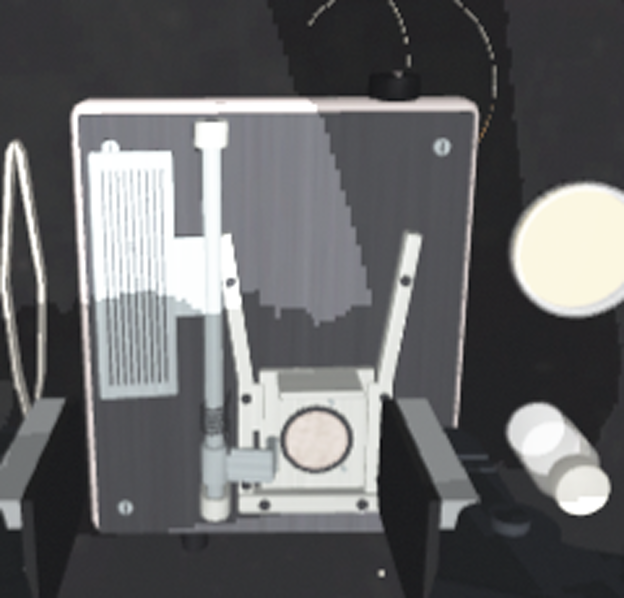

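View pics/s9c.png

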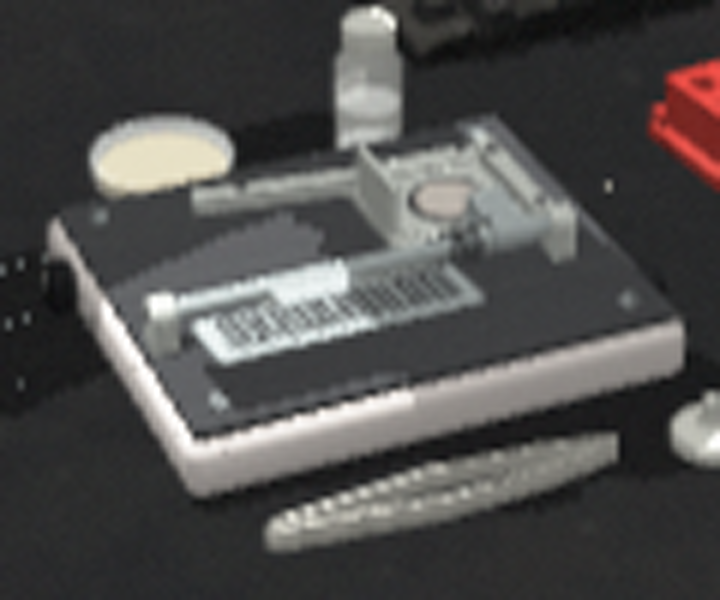

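```bash
python3 -c "
from bench import arm
print(arm.job_done())"
```

```text
the job is handed in; nothing more can be done
None
```

The filter carrier is loaded: it sits home against the end stop with the clip down on it. The job was handed in at about 12.6 s of the 40 s allowed, and no verdict was reported.

I used the smaller carrier, the one lying in the lane. One fingertip pressed the thumb plate fully down. The other pushed the tab about 61 mm along the guides until the tool stopped moving and the push force rose to about 14 N. I then backed off the tab and lifted clear, which let the clip down.

**Last checks:**
- **Carrier position:** the tab's rear face is at x ≈ 7.3–8.0 mm in the stage's frame, where fully home is 8 mm. The plate lies flat, with its top at 33.5 mm.
- **Carrier angle:** it measures about 1.5° off the stage's axis, within the 0.09 rad limit.
- **Clip:** the nose shows on the carrier's right margin. The thumb plate's middle is at about 49 mm, between its rest (53 mm) and fully pressed (41 mm) heights, which fits about 0.15 rad.
- **Robot:** it is about 180 mm above the stage and touches nothing.
- **Other things:** the vial, dish, forceps and syringe filter look undisturbed in the pictures; I did not measure their positions.

**Failed check:** my attempt to profile the thumb plate's height from the final wrist depth was spoiled by the gripper showing in the picture. The clip angle therefore rests on the single height reading and the pictures.

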